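# Open the filter bay of the bench dust extractor

### The job

The dust filter under the blue lid of the grey bench extractor is due for inspection. Press the red snap tab in with the fingertips and, while it is in, push the released lid back along its rails, off its seat, until the filter bay is completely open. Only push the lid, never lift it; leave the filter and the things lying around the extractor where they are, and finish with the hand clear.

Things in the scene. Friction and masses are not known exactly. Their poses are not given: they have to be found in the camera images.
- extractor: Grey bench dust extractor, fixed, 300 x 180 mm, 110 mm high at its rails. Origin: under its middle, on the bench; x is the way the lid slides open, z up. Flat deck, on which the lid lies and slides, at z = 90. Along x: shoulder under the tab (70 high) -155 to -117, lid at home -115 to 0, end stop from 130. Dark rails (112 mm free between their lips) keep the lid straight and down.
- lid: Loose blue lid, 115 (x) x 120 x 14 mm, 0.10 to 0.21 kg. Origin: centre of its underside; x the way it opens. Its near (-x) edge is an upright face 14 mm high; a window (16 x 36 mm) 8 mm behind it takes the tab's barb, which blocks the lid after 1.5 mm. Home: origin at x -57.5, y 0, z 90 of the extractor. 104 mm of travel opens the bay completely, the end stop comes at 130 mm.
- tab_top (a point): Centre of the top face of the red snap tab, a key 32 mm (extractor x) x 48 mm (y) just outside the lid's near edge (3 mm gap). When up, its top is flush with the lid's, 104 mm above the bench. The point moves with the tab.
- tab (a joint): Travel of the red snap tab straight down, m: 0 up, 0.011 fully in (hard stop, top face 93 mm above the bench, still above the deck). The lid is free from about 0.006. Spring: 3.3 N to start, 6.6 N at 0.006, 9.4 N at the stop. It springs up when let go; once the lid has been pushed more than about 5 mm it can no longer catch.
- bay (a point): Centre of the filter bay's opening (72 mm along extractor x, 84 mm across), at deck height, 90 mm above the bench. Hidden under the lid at first.
- filter: Dust filter cassette with white frame and grey pleats, 66 x 78 x 30 mm, loose in the bay under the lid, its top 15 mm below the deck. Origin: centre of its underside. Stays in the bay.
- spare_filter: Bystander: spare filter cassette, white frame, 66 x 78 x 30 mm, lying on the bench. Origin: centre of its underside.
- glue_jar: Bystander: glue jar, 68 mm across, 85 mm high, standing on the bench. Origin: centre of its underside.
- hammer: Bystander: hammer lying on the bench near the tab end of the extractor, under 50 mm high. Origin: under its middle; x along the handle.
- brush: Bystander: glue brush lying on the bench beside the extractor, under 40 mm high. Origin: under its middle; x along the handle.
Not all that is in view belongs to the job. What is meant by the lid is not brown or purple, and is the larger of those in its own colour.

How it is judged (in metres and radians):
On the way, in this order (a step that is already met when the one before it is completed fails the run):
1. the snap tab is pressed in, the lid still on its seat (value of joint tab above 0.0055 m and x of lid in the frame of extractor below -0.0525 m), for 0.1 s.
2. the lid is pushed off its seat and the bay is open (x of lid in the frame of extractor above 0.0445 m), for 0.2 s.
At the end, for the whole second after the job is handed in: The lid lies flat and at rest on the deck in its rails (within 4 mm of deck height, tilted less than 0.05 rad), pushed back at least 102 mm from home so that the filter bay is completely open (2 mm tolerance), and the filter is still in its bay (x of lid in the frame of extractor above 0.0445 m and z of lid in the frame of extractor between 0.086 and 0.094 m and angle between lid's own z axis and vertical below 0.05 rad and linear speed of lid below 0.01 m/s and horizontal distance between filter and bay below 0.01 m and z of filter in the frame of extractor below 0.05 m); the robot touches nothing.
It fails at once if the lid is lifted or pried up (z of lid in the frame of extractor above 0.098 m or angle between lid's own z axis and vertical above 0.12 rad).
It fails at once if the filter is lifted or shifted out of place (distance of filter from where it was at the start of the episode above 0.012 m).
It fails at once if a thing lying around the extractor is moved by more than 15 mm (distance of any of spare_filter, glue_jar, hammer, brush from where it was at the start of the episode above 0.015 m).
It also fails if it takes over 35 s, if anything falls off the work surface, if the arm or the gripper's body presses on something with over 40 N, if the wrist force passes 120 N, or if a joint passes its speed limit or range.

### The arm

A 6-joint arm with a two-finger parallel gripper is mounted at the origin on the work surface. World frame = base frame: x ahead of the robot, y to its left, z up, the work surface at z = 0. Lengths are in mm, angles in rad, forces in N, time in s.
With the tool pointing down it reaches from about 325 to 900 mm from the base axis. Payload 6.1 kg.
Tool frame: the origin (TCP) lies on the centre line of the jaws, within the pads' length; the fingertips stand 11 mm ahead of it and the grasp point (between the pads) lies 8 mm behind it; x points along the fingers, y is the direction in which the jaws open and shut, and the axes are right-handed (so a half turn about x gives the same grasp; the last joint's range is limited). The gripper opens to 85 mm and grips with 20 to 120 N. Pads are 22 mm wide; open, the fingers measure 114 mm over their backs; the gripper's body (76 mm by 85 mm) begins 54 mm behind the grasp point. The pads swing forward as they close: fully open they stand 13 mm farther back than shut.
Start: joints at [-1.444, 0.22, 1.526, -0, 1.395, -0.126], TCP at [156.316, -605.129, 242.3] pointing down, gripper open.
Joint ranges: [-2.98, 2.98], [-0.91, 2.08], [0.09, 2.57], [-1.24, 4.39], [0.2, 2.65], [-2.68, 2.68]. Speed limits (rad/s): [2.57, 2.57, 3.01, 3.14, 3.14, 3.14].

### API

Orientations are given as a unit quaternion [x, y, z, w].
In Python, from cell import manip gives the robot as it stands.
- The arm moves only by the tool jog_arm, never from a script. Its argument "steps" is text: rows parted by semicolons, each of 7 numbers parted by spaces: the opening in per cent of the stroke, from 0 (shut) to 100 (fully open), then the shift along the tool's x, y, z in m, then the turn, a rotation vector about the tool's x, y, z in degrees. A call has 1 to 20 rows; each row is the pose to reach, as a shift and turn from the pose commanded when the call began, along the tool's axes at that moment; what a row does not reach only later rows make up. A row lasts 1/8 s, in which the tool goes at most 62.5 mm and 10.7 degrees, less where a joint would pass 70% of its speed; a pose out of reach is approached as far as the arm can. A call with a gripper value outside its range is refused whole. The fingers move at their own pace and stop on an object; "squeeze" is the grip in N (left out, the last holds). Time passes only in rows, so rows that repeat a pose let the fingers close. It gives the time, the measured TCP pose, the force and the opening at its end, in the units of the state.
- manip.state(): the state, without advancing time (a new reading comes with each control period).
- manip.camera(name): name is "scene" or "top"; returns (picture, depth): 480x640x3 uint8, blue, green, red; 480x640 float32, mm along the optical axis (not along the pixel's ray), 0 where there is no reading.
- manip.calibration(name): a dict with "vertical_fov" (degrees; the focal length in pixels is half the picture's height over the tangent of half this angle, whatever the lens; pixels are square), "cx", "cy" (the principal point, pixels), "rvec" (rotation vector, rad) and "tvec" (3), from world to camera coordinates, as OpenCV has them. Camera axes: x right, y down, z forward; pixel columns grow to the right and rows downward; lengths in mm; the calibration is good to about 2 mm. A picture is of the moment at which its call begins. calibration takes no time and is no camera call.
- manip.job_done(): hands the job in, once; it reports no verdict.
Trained networks look in the newest picture that a camera, given by its name, has taken for a name from the list of things; names that differ only in an ending like _2 or _b are one class to them, and where a whole thing is asked for, a point or a joint stands for the part that bears it (a point fixed in the world has none). Each returns a list of dicts, best first, with "p" (0 to 1); they miss things now and then, are a little off and sometimes report something else, mostly with a low value. They report only what shows in the picture. A call takes as long as a camera call. They do not tell look-alikes from the thing itself.
- manip.masks_of(camera, query): "mask" (480x640 bool, what is visible of it) and "centre" ([column, row] in pixels, amid what is visible of it).
The state is a dict: "time_s": time; "joint_pos": joint angles; "qvel": joint speeds; "joint_efforts": joint torques, N m; "tool_pos": TCP position; "ee_rot": TCP orientation; "contact_force": force on the tool from outside, world axes, zero at the start; "ft_torque": the same for the moment, N m; "grip_width": finger opening in mm.
Only numpy, scipy, OpenCV 4.12 (cv2) and the standard library are available. Lean on these libraries where they do the work, as an engineer would, in place of code of your own. Each camera call takes 0.05 s, during which the arm holds its last target. There are 200 camera calls.

## Working session

There is one attempt and no reset: what is moved stays moved. The work goes in short steps, Python scripts to look and compute and a tool call to move; the robot and the scene stay as the last step left them, time stands still between calls to the robot, and variables do not carry over. Pictures are saved under pics/ and viewed, about 8 in all and at most 12, crops included, and the job is handed in when it is done.

Besides the shell and the picture viewer there is one more tool, called after "Emit:" by a JSON object that holds its "name" and its "arguments". jog_arm: Moves the arm, as the interface text tells. Its arguments: {"type":"object","properties":{"steps":{"type":"string"},"squeeze":{"type":"number"}},"required":["steps"]}

```bash
mkdir -p pics; cat > h.py <<'E'
import numpy as np, cv2
from cell import manip
from scipy.spatial.transform import Rotation as R
def cal(n):
    c=manip.calibration(n); f=240/np.tan(np.radians(c["vertical_fov"])/2)
    Rm=cv2.Rodrigues(np.array(c["rvec"],float))[0]; return f,c["cx"],c["cy"],Rm,np.array(c["tvec"],float).ravel()
def cloud(n,d):
    f,cx,cy,Rm,t=cal(n); v,u=np.mgrid[:480,:640]
    P=np.stack([(u-cx)/f*d,(v-cy)/f*d,d],-1); W=(P-t)@Rm; W[d==0]=np.nan; return W
def proj(n,W):
    f,cx,cy,Rm,t=cal(n); P=np.atleast_2d(W)@Rm.T+t; return P[:,:2]/P[:,2:]*f+[cx,cy]
E
python3 - <<'E'
from h import *
for n in("scene","top"):
    p,d=manip.camera(n); cv2.imwrite(f"pics/{n}0.png",p); np.save(f"{n}0.npy",d)
    print(n,manip.calibration(n))
    for q in("lid","tab_top","extractor"):
        for m in manip.masks_of(n,q)[:4]:
            W=cloud(n,d)[m["mask"]]; print(q,round(m["p"],2),np.round(m["centre"]),m["mask"].sum(),np.round(np.nanmedian(W,0)))
E
```

```text
scene {'vertical_fov': 53.648740951685134, 'cx': 325.19244433262077, 'cy': 246.96795102662003, 'rvec': array([ 1.72901344,  1.90018021, -0.67948901]), 'tvec': array([  30.38219737, -398.04478623, 1491.89604338])}
lid 0.87 [238. 353.] 1471 [ 821. -133.   10.]
lid 0.85 [300. 229.] 1880 [567. -36. 105.]
lid 0.85 [230. 181.] 1496 [ 343. -261.   14.]
lid 0.72 [438. 244.] 965 [487. 296.  10.]
tab_top 0.94 [264. 236.] 373 [ 595. -107.  104.]
extractor 0.62 [338. 252.] 9677 [616.  49.  90.]
top {'vertical_fov': 45.3529834873979, 'cx': 321.56193836226305, 'cy': 249.05201096984905, 'rvec': array([ 2.16003273, -2.12384776,  0.20121904]), 'tvec': array([ -10.27957234,  569.06358728, 1037.9120845 ])}
lid 0.88 [342. 244.] 3816 [568. -35. 103.]
lid 0.8 [459. 379.] 3844 [ 330. -265.   13.]
lid 0.72 [167. 296.] 1824 [483. 296.   8.]
lid 0.66 [389. 132.] 1453 [ 816. -135.    8.]
tab_top 0.97 [378. 235.] 607 [ 583. -108.  102.]
extractor 0.79 [290. 260.] 13199 [538.  57.  89.]
```

View pics/scene0.png

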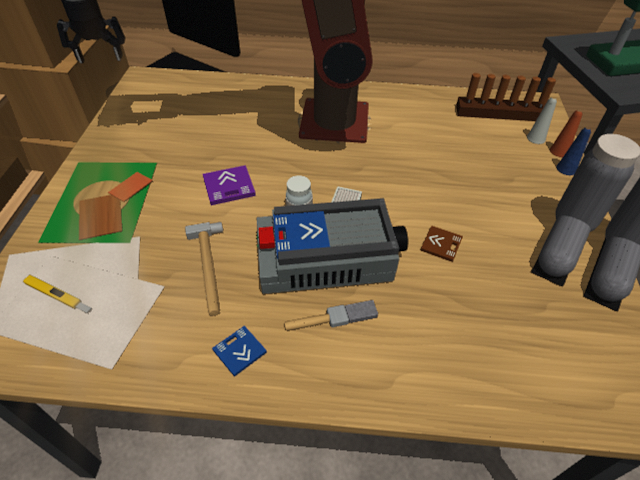

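View pics/top0.png

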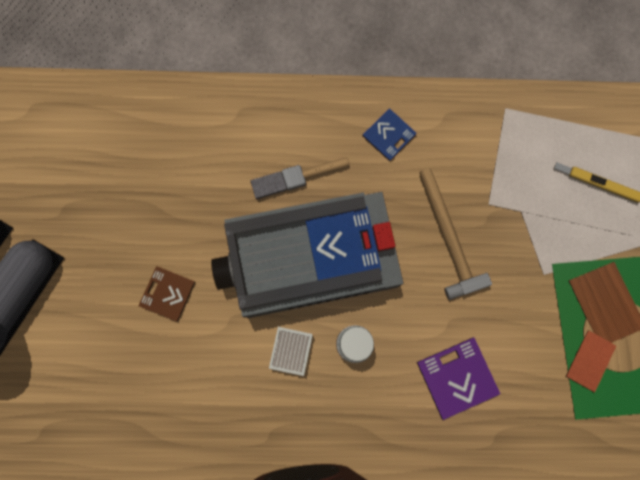

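The scene shows the lid candidates at top-view pixels:
- Blue lid on the extractor, (342,244).
- Small blue one on the bench, (389,132).
- Purple, (459,379).
- Brown, (167,296).

The larger blue one, on the extractor next to the red tab at (384,236), fits the description. I'll confirm it in a crop and measure the axis.

```bash
python3 - <<'E'
from h import *
for n in("top","scene"):
    p=cv2.imread(f"pics/{n}0.png"); d=np.load(f"{n}0.npy"); W=cloud(n,d)
    b,g,r=[p[...,i].astype(int) for i in range(3)]
    near=(abs(W[...,0]-575)<150)&(abs(W[...,1])<220)&(W[...,2]>94)&(W[...,2]<112)
    red=(r>110)&(g<60)&(b<60)&near; blue=(b>90)&(r<60)&near
    k,lab,st,c=cv2.connectedComponentsWithStats(red.astype(np.uint8)); i=1+st[1:,4].argmax()
    for nm,m in(("tab",lab==i),("lid",blue)):
        X=W[m]; print(n,nm,len(X),np.round(np.median(X,0),1)); rc=cv2.minAreaRect(X[:,:2].astype(np.float32)); print("  rect",np.round(rc[0],1),np.round(rc[1],1),rc[2])
    # extractor rails: everything z>70 near
    m=(abs(W[...,0]-575)<160)&(abs(W[...,1])<220)&(W[...,2]>104)&(W[...,2]<118)&~blue&~red
    rc=cv2.minAreaRect(W[m][:,:2].astype(np.float32)); print("rails",np.round(rc[0],1),np.round(rc[1],1),rc[2],np.median(W[m][:,2]))
    if n=="top": cv2.imwrite("pics/crop1.png",cv2.resize(p[180:320,210:420],None,fx=3.8,fy=3.8,interpolation=cv2.INTER_CUBIC))
    for q in("glue_jar","hammer","brush"): 
        pass
s=manip.state();print(R.from_quat(s["ee_rot"]).as_matrix().round(3),s["tool_pos"],s["grip_width"])
E
```

```text
top tab 409 [ 587.5 -111.9  102.6]
  rect [ 587.  -111.8] [46.4 30.9] 12.178939819335938
top lid 2625 [568.3 -32.6 102.4]
  rect [570.6 -37.4] [108.2 114.8] 12.63585376739502
rails [558.   17.3] [157.  293.3] 12.613569259643555 108.22085798610182
scene tab 243 [ 592.6 -110.1  104.5]
  rect [ 589.3 -110.5] [49.4 31.8] 12.201948165893555
scene lid 1453 [571.4 -34.7 104.5]
  rect [571.2 -36.6] [117.7 114.3] 12.76052474975586
rails [559.2  18.2] [161.2 293.1] 12.71931266784668 110.0108173973637
[[-0.     0.25  -0.968]
 [ 0.    -0.968 -0.25 ]
 [-1.    -0.    -0.   ]] [ 156.26986012 -605.0789132   242.14051905] 85.10718708725207
```

View pics/crop1.png

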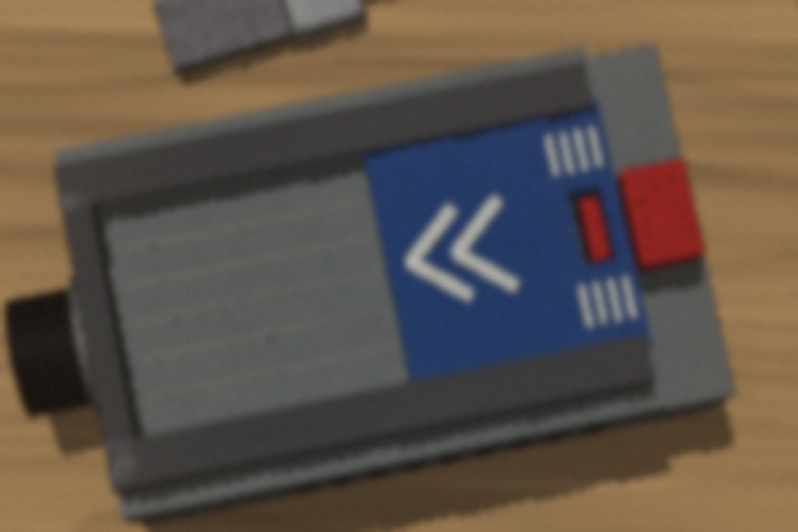

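The crop confirms it: the larger blue lid sits in the rails with the red barb in its window at about (592,228), and the red tab next to it at about (660,215). Both cameras agree on an axis about 12.6° off world y, and tab-to-lid spacing matches the given sizes. I'll move above the tab with the fingers shut.

Emit:
{"name": "jog_arm", "arguments": {"steps": "0 0 -0.373 -0.541 -88.1 0 0;0 0 -0.373 -0.541 -88.1 0 0;0 0 -0.373 -0.541 -88.1 0 0;0 0 -0.373 -0.541 -88.1 0 0;0 0 -0.373 -0.541 -88.1 0 0;0 0 -0.373 -0.541 -88.1 0 0;0 0 -0.373 -0.541 -88.1 0 0;0 0 -0.373 -0.541 -88.1 0 0;0 0 -0.373 -0.541 -88.1 0 0;0 0 -0.373 -0.541 -88.1 0 0;0 0 -0.373 -0.541 -88.1 0 0;0 0 -0.373 -0.541 -88.1 0 0;0 0.08 -0.373 -0.541 -88.1 0 0;0 0.1 -0.373 -0.541 -88.1 0 0;0 0.11 -0.373 -0.541 -88.1 0 0;0 0.11 -0.373 -0.541 -88.1 0 0", "squeeze": 60}}

```text
time_s: 2.4
tool_pos: [586.7, -109.5, 132.8]
ee_rot: [0.442, 0.552, -0.442, 0.552]
contact_force: [-0.4, 0.6, -0.1]
grip_width: -0.0
```

```bash
python3 - <<'E'
from h import *
p,d=manip.camera("scene"); cv2.imwrite("pics/c2.png",cv2.resize(p[150:300,180:420],None,fx=3.3,fy=3.3,interpolation=cv2.INTER_CUBIC))
W=cloud("scene",d); s=manip.state(); T=np.array(s["tool_pos"])
ex=np.array([-.218,.976]);ey=np.array([-.976,-.218])
o=np.array([570.9,-37])+57.5*ex
print("tcp ext xy",(T[:2]-o)@ex,(T[:2]-o)@ey,T[2], R.from_quat(s["ee_rot"]).as_matrix().round(3).tolist())
m=(np.hypot(W[...,0]-T[0],W[...,1]-T[1])<40)&(W[...,2]>112)&(W[...,2]<150)
Q=W[m];Q2=Q[:,:2]-o
print("fingers n",len(Q),"zmin",np.percentile(Q[:,2],[1,3,10]),"x",np.percentile(Q2@ex,[3,97]),"y",np.percentile(Q2@ey,[3,97]))
print("tip px",proj("scene",[[T[0],T[1],T[2]-11]]))
E
```

```text
tcp ext xy -131.99391766306428 -0.48493645455240786 134.02289405546765 [[0.002, 0.976, 0.217], [-0.001, 0.217, -0.976], [-1.0, 0.002, 0.001]]
fingers n 65 zmin [123.29955893 124.33829984 127.15141735] x [-142.19733011 -122.73038915] y [-14.0001887  -3.7170498]
tip px [[266.00477341 227.97248491]]
```

View pics/c2.png

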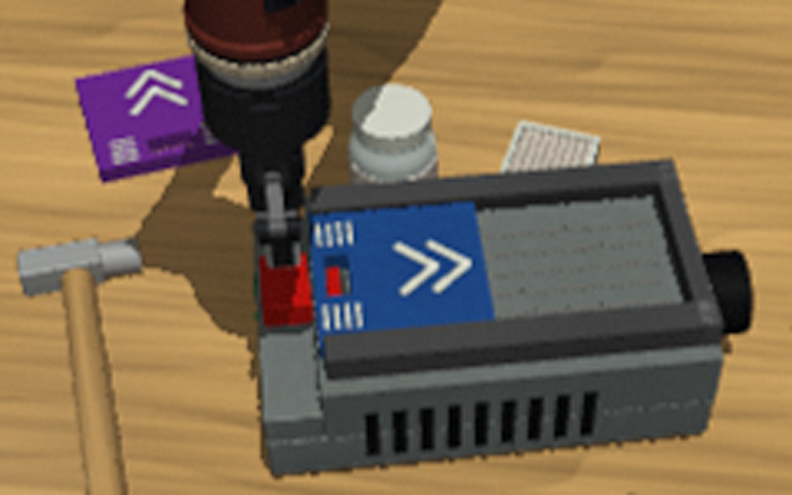

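Fingertips are centred over the tab: extractor x -142 to -122, clear of the lid face at -115, tips at about z 123. Next I press down.

Emit:
{"name": "jog_arm", "arguments": {"steps": "0 0.01 0 0 0 0 0;0 0.016 0 0 0 0 0;0 0.02 0 0 0 0 0;0 0.024 0 0 0 0 0;0 0.026 0 0 0 0 0;0 0.027 0 0 0 0 0;0 0.027 0 0 0 0 0;0 0.027 0 0 0 0 0"}}

```text
time_s: 3.45
tool_pos: [587.2, -108.9, 106.5]
ee_rot: [0.442, 0.552, -0.442, 0.552]
contact_force: [-3.1, 0.4, 8.1]
grip_width: -0.1
```

8.1 N means the tab is in by about 8.5 mm (tip at z 95.5), so the lid is released. Now I push along the rails (tool -z), slowly.

Emit:
{"name": "jog_arm", "arguments": {"steps": "0 0 0 0 0 0 0;0 0 0 -0.003 0 0 0;0 0 0 -0.006 0 0 0;0 0 0 -0.009 0 0 0;0 0 0 -0.012 0 0 0;0 0 0 -0.016 0 0 0;0 0 0 -0.02 0 0 0;0 0 0 -0.025 0 0 0;0 0 0 -0.03 0 0 0;0 0 0 -0.035 0 0 0;0 0 0 -0.04 0 0 0;0 0 0 -0.04 0 0 0"}}

```text
time_s: 4.95
tool_pos: [578.4, -69.3, 105.6]
ee_rot: [0.442, 0.552, -0.442, 0.552]
contact_force: [2.1, -0.8, 4.2]
grip_width: 0.6
```

```bash
python3 - <<'E'
from h import *
p,d=manip.camera("scene"); cv2.imwrite("pics/c3.png",cv2.resize(p[150:300,180:420],None,fx=3.3,fy=3.3,interpolation=cv2.INTER_CUBIC))
print(manip.state()["contact_force"])
E
```

```text
[ 1.31883152 -0.29581132  3.3122906 ]
```

View pics/c3.png

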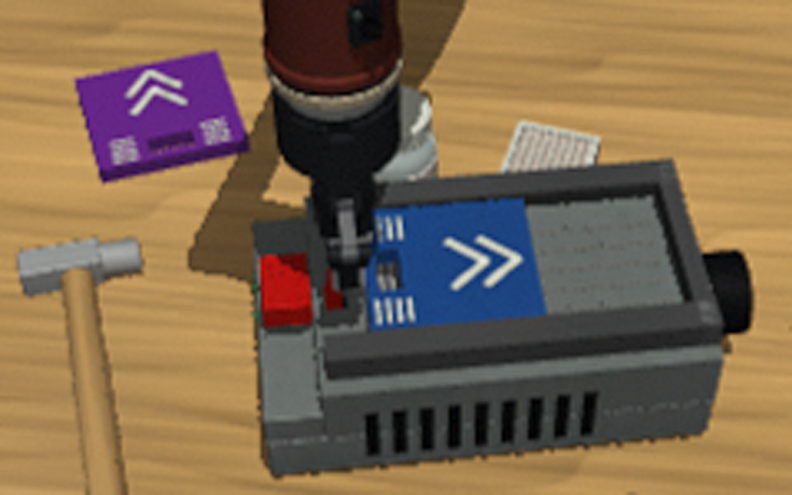

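The lid has come off its seat and moved about 34 mm, still flat, with the tab sprung back up. I'll keep pushing to about 112 mm of travel.

Emit:
{"name": "jog_arm", "arguments": {"steps": "0 0 0 -0.005 0 0 0;0 0 0 -0.011 0 0 0;0 0 0 -0.017 0 0 0;0 0 0 -0.023 0 0 0;0 0 0 -0.029 0 0 0;0 0 0 -0.035 0 0 0;0 0 0 -0.041 0 0 0;0 0 0 -0.047 0 0 0;0 0 0 -0.053 0 0 0;0 0 0 -0.058 0 0 0;0 0 0 -0.063 0 0 0;0 0 0 -0.067 0 0 0;0 0 0 -0.071 0 0 0;0 0 0 -0.074 0 0 0;0 0 0 -0.076 0 0 0;0 0 0 -0.078 0 0 0;0 0 0 -0.078 0 0 0;0 0 0 -0.078 0 0 0"}}

```text
time_s: 7.25
tool_pos: [561.1, 6.6, 105.3]
ee_rot: [0.442, 0.552, -0.442, 0.552]
contact_force: [-0.1, -0.2, -0.0]
grip_width: -0.1
```

```bash
python3 - <<'E'
from h import *
p,d=manip.camera("scene"); cv2.imwrite("pics/c4.png",cv2.resize(p[150:300,180:420],None,fx=3.3,fy=3.3,interpolation=cv2.INTER_CUBIC))
print(manip.state()["contact_force"])
W=cloud("scene",d);b,g,r=[p[...,i].astype(int) for i in range(3)]
ex=np.array([-.218,.976]);o=np.array([570.9,-37])+57.5*ex
m=(b>90)&(r<60)&(abs(W[...,0]-560)<90)&(W[...,2]>96)&(W[...,2]<112)
x=(W[m][:,:2]-o)@ex; print("lid x range",np.percentile(x,[.5,2,98,99.5]),"z",np.median(W[m][:,2]))
E
```

```text
[-0.39811548  0.59123461  0.21570281]
lid x range [ -1.95163932   0.57334258 109.74101054 111.12261824] z 104.6317685368243
```

View pics/c4.png

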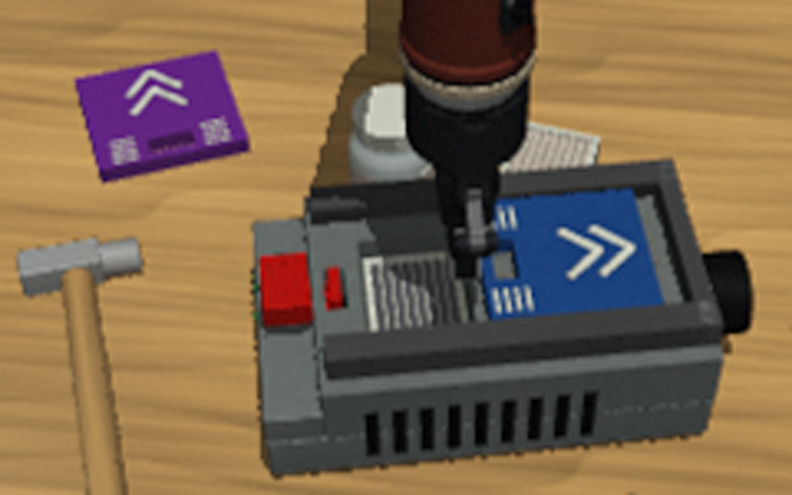

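The lid's far edge is at about 111 mm, so it has travelled about 111 mm and the bay is open. I'll back off a few millimetres, then go straight up.

Emit:
{"name": "jog_arm", "arguments": {"steps": "0 0 0 0.003 0 0 0;0 0 0 0.006 0 0 0;0 -0.01 0 0.006 0 0 0;0 -0.03 0 0.006 0 0 0;0 -0.08 0 0.006 0 0 0;0 -0.13 0 0.006 0 0 0;0 -0.17 0 0.006 0 0 0;0 -0.17 0 0.1 0 0 0;0 -0.17 0 0.2 0 0 0;0 -0.17 0 0.25 0 0 0;0 -0.17 0 0.25 0 0 0;0 -0.17 0 0.25 0 0 0;0 -0.17 0 0.25 0 0 0;0 -0.17 0 0.25 0 0 0"}}

```text
time_s: 9.05
tool_pos: [615.7, -236.0, 275.8]
ee_rot: [0.442, 0.552, -0.442, 0.552]
contact_force: [0.4, -0.0, -0.3]
grip_width: -0.1
```

```bash
python3 - <<'E'
from h import *
p,d=manip.camera("scene"); cv2.imwrite("pics/c5.png",p)
ex=np.array([-.218,.976]);o=np.array([570.9,-37])+57.5*ex
for n in("scene","top"):
    p,d=manip.camera(n);W=cloud(n,d);b,g,r=[p[...,i].astype(int) for i in range(3)]
    m=(b>90)&(r<60)&(abs(W[...,0]-560)<90)&(W[...,1]<200)&(W[...,2]>96)&(W[...,2]<112)
    if m.sum()<50: print(n,"hidden");continue
    x=(W[m][:,:2]-o)@ex; print(n,"lid x range",np.percentile(x,[.5,2,98,99.5]),"z",np.median(W[m][:,2]),np.std(W[m][:,2]))
    k=[d2 for d2 in manip.masks_of(n,"filter")[:3]]
    for q in k: print("filter",q["p"],np.round(np.nanmedian(W[q["mask"]],0)))
print(manip.state()["contact_force"],manip.state()["tool_pos"])
E
```

```text
scene lid x range [ -2.25383419  -0.95418818 109.51135443 111.02095403] z 104.56180531930683 1.6422674020526642
filter 0.85 [562. -28.  74.]
filter 0.57 [543.  71. 105.]
filter 0.24 [ 593. -107.  103.]
top lid x range [ -2.06690919  -0.13605869 108.27548202 109.55569431] z 102.38423673118011 1.8761523792703683
filter 0.81 [567. -27.  72.]
[0.07303209 0.26698908 0.31585061] [ 615.71463943 -236.5739499   275.66348454]
```

View pics/c5.png

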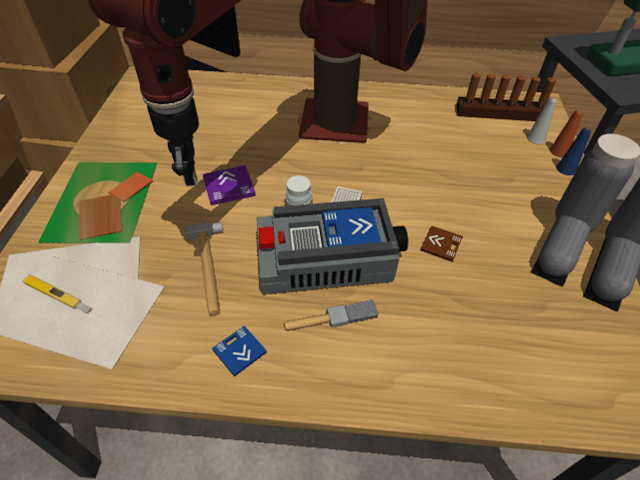

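The lid is at (355,226), flat and past the bay; the filter shows in its bay at (306,237). The jar, hammer, brush and spare filter are where they were, and the hand is well clear. I'm handing it in.

```bash
python3 -c "
from cell import manip
print(manip.job_done())"
```

```text
the job is handed in; nothing more can be done
None
```

The bay is open and the job is handed in; no verdict is reported. With the fingers shut I pressed the red tab in about 8.5 mm (8.1 N). Keeping it in, I pushed the blue lid back along its rails, then backed off, raised the hand and moved it away.

- **Lid:** it has travelled about 110–112 mm, with 104 mm needed. Its top is at z 104.6 in the scene camera and 102.4 in the top camera. That roughly 2 mm difference was there from the start and is within the calibration error, so I take the lid to be flat on the deck.
- **Filter:** both cameras show its top at z 72–74 mm in the bay, where about 75 is expected.
- **Surroundings:** the hammer, brush, jar and spare filter look unmoved; I checked this by eye only.
- **Hand:** it is clear, with the contact force near zero (under 0.5 N).
- **Time:** the last move ended at about 9 s of the 35 s.

No check failed.

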